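# Stow the bench scraper in its slanted block

### The job

Take the bench scraper out of the metal cradle and slide its blade, edge first, into the slot of the slanted wooden block until it is fully home on the bottom of the slot; keep hold of it all the way in (do not let it drop in), and only then let go and leave it there. The block can sit anywhere along its tray, so feel or look for the slot. Leave the jar, the can and the basket where they stand.

Things in the scene. Friction and masses are not known exactly. Their poses are not given: they have to be found in the camera images.
- scraper: Loose bench scraper, 0.2 kg: plain steel blade 3 mm thick (x), 90 wide (y), 78 deep (z); black bar handle along its top, 22 thick (x), 140 long (y), 24 high (z), edges rounded. Same both ways round. Origin: middle of the blade's lower edge; z points from there to the handle. Starts upright in the cradle, hung by its handle ends, lower edge 20 mm above the table.
- scraper_grip (a point): Centre of the scraper's handle, 87 mm from the blade's lower edge along the scraper's z. The middle of the handle is free to be gripped across its 22 mm.
- cradle: Fixed aluminium cradle: base plate 90 x 150 x 6 mm; two posts 95 mm high (40 in x, 12 in y) centred at y = +60 and -60. On each, two lips rise 10 mm more, at 14 to 20 mm either side in x; a handle end rests between them. The blade hangs between the posts in the cradle's y-z plane and lifts straight up. Origin: centre of the underside, z up.
- tray: Fixed grey steel tray, 200 (x) x 150 (y) x 6 mm, 20 mm rails along both long sides. Origin: centre of underside, z up. A pale wooden block, 130 mm wide (y), stands on it, locked anywhere up to 20 mm either side of the middle along the tray's x (new each run, not reported: see or feel it). Block and tray are rigid and do not move.
- slot_mid (a point): Fixed to the tray at x 0, y 0, z 78.6 mm, axes as the tray: where the mouth of the block's slot would be centred with the block mid-range. The real mouth is shifted up to 20 mm along tray x, same y and z. The block's upper face there is flat, 40 mm each way up and down from the slot, tipped 35 degrees: it rises towards +x and looks up and back to -x.
- slot_end (a point): Fixed to the tray at x 28.7, y 0, z 37.6 mm: middle of the slot's bottom with the block mid-range (shifts along x with it). The slot runs from mouth to here square to the sloping face, 35 degrees from vertical, down and to +x: 50 mm deep, 6 wide, 98 long parallel to tray y, 2 mm 45 degree bevels on its long edges. Scraper home: handle underside 28 mm off the face.
- jar: Glass jar with a steel lid, 68 mm across, 115 mm high, loose. Bystander. Origin: centre of its underside.
- can: Food can, 72 mm across, 100 mm high, loose. Bystander. Origin: centre of its underside.
- basket: White open slatted basket, 130 x 100 x 70 mm, loose. Bystander. Origin: centre of its underside.

How it is judged:
On the way, in this order (a step that is already met when the one before it is completed fails the run):
1. the scraper has been lifted up out of the cradle (its edge at least 40 mm higher than at the start) (z of scraper in the frame of cradle above 0.06 m), for 0.1 s.
2. the scraper is fully home in the slot while the fingers still hold it (contact force between the fingers and scraper above 2 N and z of scraper in the frame of tray between 0.03 and 0.0435 m and x of scraper in the frame of tray between 0.004 and 0.0535 m and y of scraper in the frame of tray between -0.009 and 0.009 m and angle between scraper's own z axis and vertical between 0.47 and 0.75 rad and angle between the y axis of scraper and the y axis of tray, either way round below 0.12 rad), for 0.1 s.
At the end, for the whole second after the job is handed in: The scraper rests in the slot: middle of its lower edge 30 to 43.5 mm above the tray underside, at tray x 4 to 53.5 mm and y within 9 mm; blade tilted 27 to 43 degrees from vertical, its width parallel to the tray y within 0.12 rad; at rest (under 10 mm/s, 0.1 rad/s) (z of scraper in the frame of tray between 0.03 and 0.0435 m and x of scraper in the frame of tray between 0.004 and 0.0535 m and y of scraper in the frame of tray between -0.009 and 0.009 m and angle between scraper's own z axis and vertical between 0.47 and 0.75 rad and angle between the y axis of scraper and the y axis of tray, either way round below 0.12 rad and linear speed of scraper below 0.01 m/s and angular speed of scraper below 0.1 rad/s); the robot touches nothing.
It fails at once if the jar is moved more than 20 mm (distance of jar from where it was at the start of the episode above 0.02 m).
It fails at once if the can is moved more than 20 mm (distance of can from where it was at the start of the episode above 0.02 m).
It fails at once if the basket is moved more than 20 mm (distance of basket from where it was at the start of the episode above 0.02 m).
It also fails if it takes over 48 s, if anything falls off the work surface, if the arm or the gripper's body presses on something with over 40 N, if the wrist force passes 120 N, or if a joint passes its speed limit or range.

### The arm

A 6-joint arm with a two-finger parallel gripper is mounted at the origin on the work surface. World frame = base frame: x ahead of the robot, y to its left, z up, the work surface at z = 0. Lengths are in m, angles in rad, forces in N, time in s.
With the tool pointing down it reaches from about 0.3 to 0.95 m from the base axis. Payload 3.1 kg.
Tool frame: the origin (TCP) lies midway between the tips of the shut fingers; the grasp point (between the pads) lies 19 mm behind it; z points along the fingers, y is the line along which they close (so a half turn about z gives the same grasp; the last joint's range is limited). The gripper opens to 85 mm and grips with 20 to 120 N. Pads are 22 mm wide; open, the fingers measure 114 mm over their backs; the gripper's body (76 mm by 85 mm) begins 54 mm behind the grasp point. The pads swing forward as they close: fully open they stand 13 mm farther back than shut.
Start: joints at [1.249, 0.308, 1.634, -0, 1.2, -0.07], TCP at [0.156, 0.605, 0.231] pointing down, gripper open.
Joint ranges: [-3.06, 3.06], [-0.79, 1.96], [0.05, 2.63], [-1.19, 4.34], [0.05, 2.64], [-2.94, 2.94]. Speed limits (rad/s): [2.79, 2.79, 3.14, 3.14, 3.14, 3.14].

### API

Orientations are given as a unit quaternion [w, x, y, z].
In Python, from plant import sensors, optics, order gives the robot as it stands.
- The arm moves only by the tool arm_command, never from a script. Its argument "plan" is a list of rows, each a list of 2 entries, a list of its own where there are three numbers: the shift along the tool's x, y, z in units of 50 mm (1.0 is 50 mm), then the turn about the tool's z in units of 10 degrees (1.0 is 10 degrees). In form: [[[dx, dy, dz], yaw], ...]. A call has 1 to 5 rows; each row is the pose to reach, as a shift and turn from the pose commanded when the call began, along the tool's axes at that moment; what a row does not reach only later rows make up. A row lasts 1/8 s, in which the tool goes at most 62.5 mm and 10.7 degrees, less where a joint would pass 70% of its speed; a pose out of reach is approached as far as the arm can. A call with a gripper value outside its range is refused whole. "gripper" is the opening, from -1 (shut) to 1 (fully open), set as the call begins (left out, the last holds). The fingers move at their own pace and stop on an object; "newtons" is the grip in N (left out, the last holds). Time passes only in rows, so rows that repeat a pose let the fingers close. It gives the time, the measured TCP pose, the force, the opening and the grip force at its end, in the units of the state.
- sensors.observe(): the state, without advancing time (a new reading comes with each control period).
- optics.read_camera(name): name is "side" or "top"; returns a dict with "frame" (400x640x3 uint8, red, green, blue), "z_map" (400x640 float32, m along the optical axis (not along the pixel's ray), 0 where there is no reading), "fx", "fy", "cx", "cy" (pixels), "extrinsics" (4x4, takes a point from camera to world coordinates). Camera axes: x right, y down, z forward; pixel columns grow to the right and rows downward; lengths in m; the calibration is good to about 2 mm. A picture is of the moment at which its call begins.
- order.close_job(): hands the job in; it is judged then, once.
The state is a dict: "t": time; "joint_pos": joint angles; "joint_velocities": joint speeds; "joint_efforts": joint torques, N m; "eef_pos": TCP position; "orientation": TCP orientation; "ft_force": force on the tool from outside, world axes, zero at the start; "moment": the same for the moment, N m; "gripper_width": opening from 0.0 (shut) to 1.0 (fully open); "grip_force": force on a finger pad.
Only numpy, scipy, OpenCV 4.12 (cv2) and the standard library are available. Lean on these libraries where they do the work, as an engineer would, in place of code of your own. Each camera call takes 0.05 s, during which the arm holds its last target. There are 200 camera calls.

## Working session

There is one attempt and no reset: what is moved stays moved. The work goes in short steps, Python scripts to look and compute and a tool call to move; the robot and the scene stay as the last step left them, time stands still between calls to the robot, and variables do not carry over. Pictures are saved under pics/ and viewed, at most 13 in all, crops included, and the job is handed in when it is done.

Besides the shell and the picture viewer there is one more tool, called after "Request:" as name(argument=value, ...), one argument or row to a line, values as JSON. arm_command: Moves the arm, as the interface text tells. Its arguments: {"type":"object","properties":{"plan":{"type":"array","items":{"type":"array"}},"gripper":{"type":"number"},"newtons":{"type":"number"}},"required":["plan"]}

```bash
mkdir -p pics; ls; python3 - <<'E'
from plant import sensors, optics
import cv2,numpy as np
print(sensors.observe())
for n in("side","top"):
    c=optics.read_camera(n); cv2.imwrite(f"pics/{n}0.png",c["frame"][:,:,::-1]); np.savez(f"{n}0.npz",**c)
    print(n,c["fx"],c["fy"],c["cx"],c["cy"],np.round(c["extrinsics"],4).tolist())
E
```

```text
pics
{'t': 0.0, 'joint_pos': array([ 1.24929941e+00,  3.09027589e-01,  1.63519072e+00, -1.72085553e-05,
        1.19968715e+00, -6.96987504e-02]), 'joint_velocities': array([-6.77919483e-04, -2.54022286e-03, -2.15213392e-05,  7.18367867e-04,
        8.42959570e-05, -1.32234257e-03]), 'joint_efforts': array([-7.96970889e-04, -4.15247655e+01, -2.76663476e+01,  1.91602639e-04,
        9.89590277e-03,  1.55957061e-07]), 'eef_pos': array([0.15548658, 0.60450213, 0.23003102]), 'orientation': array([-2.16888357e-04,  1.25563562e-01,  9.92084903e-01, -1.13591035e-03]), 'ft_force': array([-0.18765507, -0.01299622, -0.18968619]), 'moment': array([-0.04213006,  0.00254834,  0.04843801]), 'grip_force': 0.0, 'gripper_width': 0.996327199953447}
side 369.2734084971121 369.2734084971121 322.33686050390224 201.49685835993878 [[0.8286, -0.3396, 0.4451, 0.1253], [-0.5598, -0.5078, 0.6547, -0.7343], [0.0037, -0.7917, -0.6109, 0.8088], [0.0, 0.0, 0.0, 1.0]]
top 423.2595484414044 423.2595484414044 325.7026302745051 205.16556751577605 [[0.0139, -0.9895, 0.144, 0.4437], [-0.9999, -0.0138, 0.0021, 0.0036], [-0.0001, -0.144, -0.9896, 1.3783], [0.0, 0.0, 0.0, 1.0]]
```

View pics/side0.png

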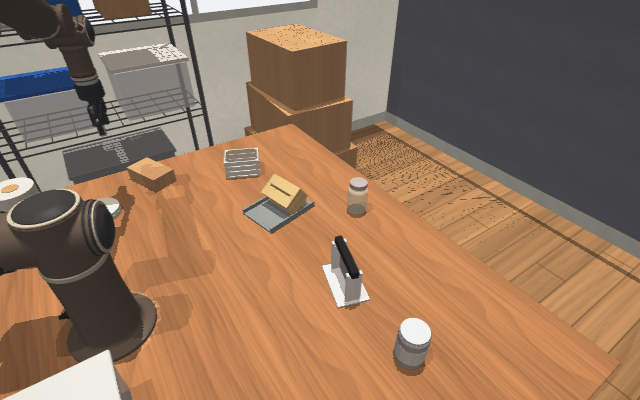

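View pics/top0.png

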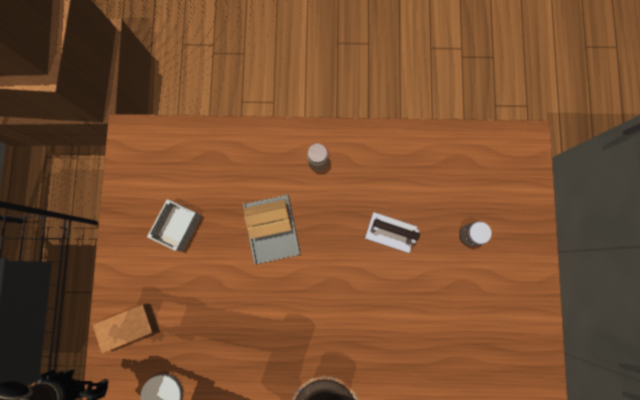

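Side view: cradle and scraper at about (346,270), tray and block at (280,205), jar and can at (412,342) and (357,197), and the basket at (242,163). Top view: scraper handle from (373,225) to (418,237), tray corners near (244,202), (289,196), (299,256) and (256,263), slot line near (268,219). Next I'll look at enlarged crops.

```bash
python3 - <<'E'
import cv2
def crop(n,x0,y0,w,h,s):
    i=cv2.imread(f"pics/{n}0.png")[y0:y0+h,x0:x0+w]
    return cv2.resize(i,None,fx=s,fy=s,interpolation=cv2.INTER_CUBIC)
import numpy as np
a=crop("top",232,185,80,84,7); cv2.imwrite("pics/t_tray.png",a)
a=np.hstack([crop("top",355,200,75,60,5),crop("side",315,228,60,60,5)]); cv2.imwrite("pics/ts_crad.png",a)
a=crop("side",236,168,86,66,8); cv2.imwrite("pics/s_tray.png",a)
E
```

```text
(no output)
```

View pics/t_tray.png

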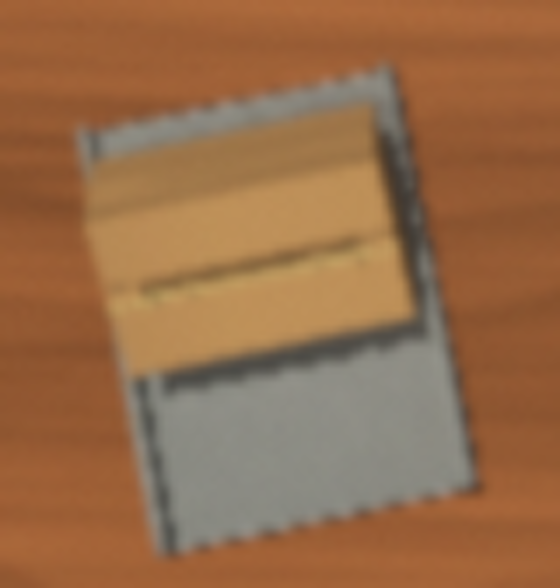

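View pics/ts_crad.png

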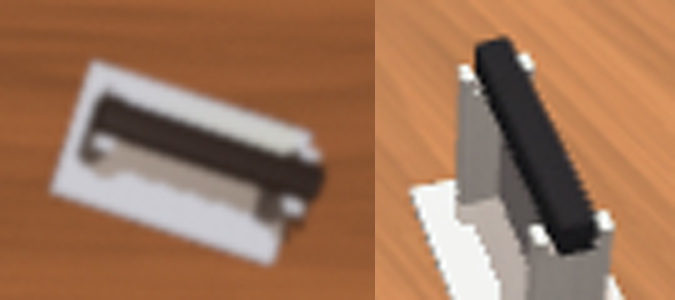

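View pics/s_tray.png

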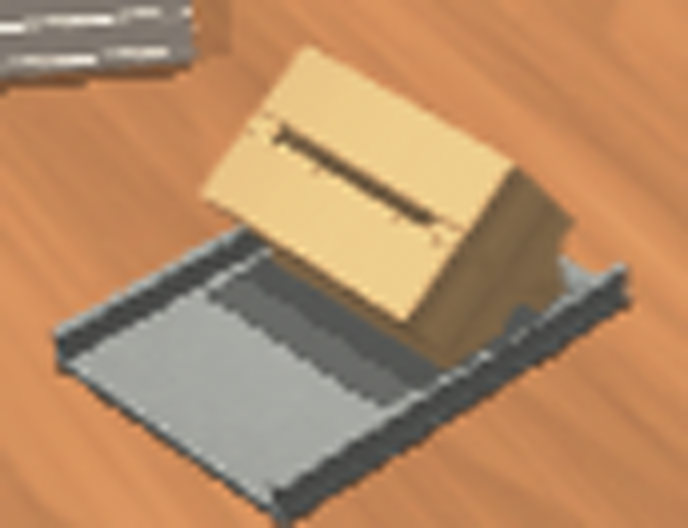

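Tray crop: the dark slot runs (140,292)–(360,243) in the top view and (278,132)–(435,220) in the side view. The face rises towards the top of the top image. Cradle crop: the handle's centre line runs (100,117)–(318,180) in the top view and (495,45)–(575,243) in the side view. I'll triangulate these and cross-check with depth.

```bash
cat >h.py <<'E'
import numpy as np, cv2
C={n:dict(np.load(f"{n}0.npz")) for n in("side","top")}
def K(c): return np.array([[c["fx"],0,c["cx"]],[0,c["fy"],c["cy"]],[0,0,1]],float)
def P(c): return K(c)@np.linalg.inv(c["extrinsics"])[:3]
def tri(t,s):
    X=cv2.triangulatePoints(P(C["top"]),P(C["side"]),np.array(t,float).T,np.array(s,float).T); return (X[:3]/X[3]).T
def cloud(c):
    z=c["z_map"]; v,u=np.mgrid[:400,:640]
    p=np.stack([(u-c["cx"])/c["fx"]*z,(v-c["cy"])/c["fy"]*z,z],-1)
    return p@c["extrinsics"][:3,:3].T+c["extrinsics"][:3,3]
def un(p,x0,y0,s): return [(x0+(x+.5)/s-.5,y0+(y+.5)/s-.5) for x,y in p]
E
python3 - <<'E'
from h import *
np.set_printoptions(precision=4,suppress=True)
sl=tri(un([(140,292),(360,243)],232,185,7),un([(278,132),(435,220)],236,168,8))
ha=tri(un([(100,117),(318,180)],355,200,5),un([(120,45),(200,243)],315,228,5))
for n,a in(("slot",sl),("handle",ha)):
    d=a[1]-a[0]; print(n,a,a.mean(0),np.linalg.norm(d),np.degrees(np.arctan2(d[1],d[0])))
# tray corners: top, plane z~.02 (rails) 
for n in C:
    p=cloud(C[n]); f=C[n]["frame"].astype(int)
    # handle: dark, tall
    m=(C[n]["z_map"]>0)&(p[...,2]>.09)&(p[...,2]<.14)&(f.max(-1)<70)&(np.hypot(p[...,0]-ha[:,0].mean(),p[...,1]-ha[:,1].mean())<.1)
    q=p[m]; r=cv2.minAreaRect(q[:,:2].astype(np.float32)*1000); print(n,"handle",len(q),r,np.percentile(q[:,2],[10,50,90]),q.mean(0))
    # sloping face
    c0=sl.mean(0); m=(C[n]["z_map"]>0)&(np.hypot(p[...,0]-c0[0],p[...,1]-c0[1])<.055)&(p[...,2]>.045)&(p[...,2]<.13)
    q=p[m]
    for _ in range(4):
        c=q.mean(0); nn=np.linalg.svd(q-c,full_matrices=False)[2][2]; nn*=np.sign(nn[2]); e=abs((q-c)@nn); q=q[e<max(.003,np.median(e)*2)]
    print(n,"face n",nn,"tilt",np.degrees(np.arccos(nn[2])),"az",np.degrees(np.arctan2(nn[1],nn[0])),"slot mid off face",(c0-c)@nn,len(q))
    # tray
    m=(C[n]["z_map"]>0)&(np.hypot(p[...,0]-c0[0],p[...,1]-c0[1])<.16)&(p[...,2]>.004)&(p[...,2]<.04)&(f.max(-1)-f.min(-1)<35)
    print(n,"tray",m.sum(),cv2.minAreaRect(p[m][:,:2].astype(np.float32)*1000))
    m=(C[n]["z_map"]>0)&(np.hypot(p[...,0]-ha[:,0].mean(),p[...,1]-ha[:,1].mean())<.1)&(p[...,2]>.003)&(p[...,2]<.009)
    print(n,"crad",m.sum(),cv2.minAreaRect(p[m][:,:2].astype(np.float32)*1000))
E
```

```text
slot [[0.5648 0.2342 0.0752]
 [0.5874 0.1374 0.0783]] [0.5761 0.1858 0.0768] 0.0993844128375838 -76.83165242877493
handle [[ 0.5781 -0.1426  0.1127]
 [ 0.5393 -0.2732  0.1013]] [ 0.5587 -0.2079  0.107 ] 0.1367168786156812 -106.5413639982925
side handle 410 ((555.3583984375, -211.76693725585938), (137.96466064453125, 20.70905303955078), 73.14250946044922) [0.1046 0.1172 0.1195] [ 0.5516 -0.2194  0.1148]
side face n [-0.5638 -0.1245  0.8165] tilt 35.26829637681764 az -167.5484863089515 slot mid off face -0.001620853747054454 427
side tray 969 ((561.0093994140625, 179.11154174804688), (199.24208068847656, 154.31439208984375), 13.063138008117676)
side crad 743 ((546.8366088867188, -205.8813934326172), (159.6921844482422, 180.06687927246094), 38.520225524902344)
top handle 286 ((556.3629760742188, -204.9646453857422), (136.54539489746094, 20.863391876220703), 72.43647766113281) [0.1144 0.1177 0.1211] [ 0.556  -0.2057  0.1177]
top face n [-0.5399 -0.1262  0.8322] tilt 33.67338438247428 az -166.83907189503523 slot mid off face -0.0020544122632047477 547
top tray 1042 ((563.5261840820312, 182.30288696289062), (198.74444580078125, 147.64804077148438), 12.94302749633789)
top crad 712 ((556.6531982421875, -209.56422424316406), (191.6244354248047, 194.0454864501953), 63.81702423095703)
```

```bash
cat >mv.py <<'E'
import sys, numpy as np
from scipy.spatial.transform import Rotation as R
from plant import sensors
def st():
    s=sensors.observe(); q=s["orientation"]; r=R.from_quat([q[1],q[2],q[3],q[0]]); return s,r
def to(p,ang=None):
    "units to reach world TCP p with tool x at heading ang (deg)"
    s,r=st(); d=r.inv().apply(np.array(p)-s["eef_pos"])/.05
    x=r.as_matrix()[:,0]; h=np.degrees(np.arctan2(x[1],x[0])); 
    print("t",round(s["t"],2),"p",s["eef_pos"].round(4),"head",round(h,2),"shift",d.round(3),"yaw",None if ang is None else round(-((ang-h+180)%360-180)/10,3))
E
python3 -c "
from mv import *
to([.556,-.208,.23],73)"
```

```text
t 0.1 p [0.1555 0.6046 0.2302] head 165.57 shift [-11.806 -13.743   0.03 ] yaw 9.257
```

Request:
arm_command(
  plan=[
    [[-0.8,-0.93,0],0.62],
    [[-1.6,-1.86,0],1.24],
    [[-2.4,-2.8,0],1.86],
    [[-3.2,-3.7,0],2.5],
    [[-4.0,-4.6,0],3.1],
  ],
  gripper=1,
)

```text
t: 0.72
eef_pos: [0.2925, 0.3308, 0.231]
orientation: [0.0, 0.387, 0.922, -0.0]
ft_force: [0.8, -0.4, 0.7]
gripper_width: 1.003
grip_force: 0.0
```

```bash
python3 -c "
from mv import *
to([.556,-.208,.23],73)"
```

```text
t 0.72 p [0.2925 0.3308 0.231 ] head 134.41 shift [-11.386  -3.777   0.023] yaw 6.141
```

Request:
arm_command(
  plan=[
    [[-1.15,-0.38,0],0.62],
    [[-2.3,-0.76,0],1.24],
    [[-3.45,-1.15,0],1.86],
    [[-4.6,-1.53,0],2.5],
    [[-5.75,-1.9,0],3.1],
  ],
)

```text
t: 1.35
eef_pos: [0.4266, 0.0593, 0.2312]
orientation: [0.0, 0.62, 0.785, 0.0]
ft_force: [0.7, 0.5, -0.4]
gripper_width: 0.999
grip_force: 0.0
```

```bash
python3 -c "
from mv import *
to([.556,-.208,.23],73)"
```

```text
t 1.35 p [0.4266 0.0593 0.2312] head 103.36 shift [-5.8    1.283  0.024] yaw 3.036
```

Request:
arm_command(
  plan=[
    [[-1.2,0.26,0],0.62],
    [[-2.4,0.52,0],1.24],
    [[-3.6,0.78,0],1.86],
    [[-4.7,1.04,0],2.5],
    [[-5.7,1.25,0],3.0],
  ],
)

```text
t: 1.98
eef_pos: [0.5542, -0.2031, 0.2307]
orientation: [-0.0, 0.802, 0.597, -0.0]
ft_force: [0.7, 0.5, -0.3]
gripper_width: 1.001
grip_force: 0.0
```

Request:
arm_command(
  plan=[
    [[0,0,0],0],
    [[0,0,0],0],
  ],
)

```text
t: 2.22
eef_pos: [0.553, -0.2007, 0.2303]
orientation: [-0.001, 0.801, 0.599, -0.0]
ft_force: [0.0, 0.5, 0.0]
gripper_width: 1.002
grip_force: 0.0
```

```bash
python3 - <<'E'
from mv import *
to([.556,-.208,.091],73)
from plant import optics; import cv2
for n in("top","side"):
    c=optics.read_camera(n); np.savez(n+"1.npz",**c); cv2.imwrite(f"pics/{n}1.png",c["frame"][:,:,::-1])
a=cv2.imread("pics/side1.png")[180:320,280:420]; cv2.imwrite("pics/s1c.png",cv2.resize(a,None,fx=4,fy=4,interpolation=cv2.INTER_CUBIC))
E
```

```text
t 2.23 p [ 0.553  -0.2007  0.2303] head 73.56 shift [-0.126  0.105  2.787] yaw 0.056
```

View pics/s1c.png

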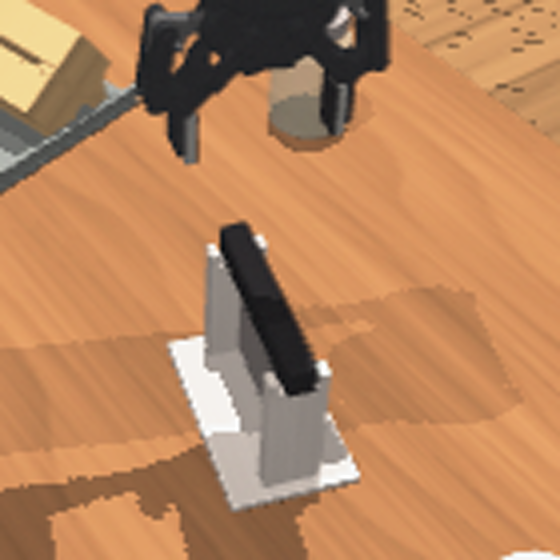

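The open fingers (tips near (190,155) and (340,130)) straddle the handle squarely, closing across it. Descending.

Request:
arm_command(
  plan=[
    [[-0.1,0.1,0.6],0.05],
    [[-0.13,0.1,1.3],0.05],
    [[-0.13,0.1,2.0],0.05],
    [[-0.13,0.1,2.5],0.05],
    [[-0.13,0.1,2.78],0.05],
  ],
)

```text
t: 2.95
eef_pos: [0.5557, -0.207, 0.0909]
orientation: [-0.001, 0.803, 0.596, -0.001]
ft_force: [-0.3, 0.7, -0.3]
gripper_width: 1.0
grip_force: 0.0
```

Request:
arm_command(
  plan=[
    [[0,0,0],0],
    [[0,0,0],0],
    [[0,0,0],0],
    [[0,0,0],0],
    [[0,0,0],0],
  ],
  gripper=-1,
  newtons=60,
)

```text
t: 3.58
eef_pos: [0.5582, -0.2094, 0.0939]
orientation: [0.001, 0.804, 0.595, 0.001]
ft_force: [0.0, 0.9, 5.1]
gripper_width: 0.247
grip_force: 59.8
```

Request:
arm_command(
  plan=[
    [[0,0,0],0],
    [[0,0,0],0],
    [[0,0,0],0],
  ],
)

```text
t: 3.95
eef_pos: [0.5582, -0.2094, 0.0939]
orientation: [0.001, 0.804, 0.595, 0.001]
ft_force: [0.9, 0.7, 7.1]
gripper_width: 0.245
grip_force: 59.8
```

Request:
arm_command(
  plan=[
    [[0,0,-0.4],0],
    [[0,0,-0.9],0],
    [[0,0,-1.6],0],
    [[0,0,-2.4],0],
    [[0,0,-3.0],0],
  ],
)

```text
t: 4.58
eef_pos: [0.5561, -0.2086, 0.2441]
orientation: [-0.0, 0.803, 0.595, -0.0]
ft_force: [0.2, 0.2, -2.9]
gripper_width: 0.242
grip_force: 60.4
```

```bash
python3 - <<'E'
from mv import *
to([.576,.186,.24],103)
s,_=st(); print(s["ft_force"],s["moment"],s["gripper_width"],s["grip_force"])
from plant import optics; import cv2
from h import cloud
for n in("top","side"):
    c=optics.read_camera(n); np.savez(n+"2.npz",**c); cv2.imwrite(f"pics/{n}2.png",c["frame"][:,:,::-1])
    p=cloud(c)
    m=(c["z_map"]>0)&(p[...,2]>.1)&(p[...,2]<.3)&(np.hypot(p[...,0]-.558,p[...,1]+.21)<.12)
    q=p[m]; print(n,len(q),[np.round(np.percentile(q[:,i],[1,99]),3) for i in range(3)])
a=cv2.imread("pics/side2.png")[140:280,280:420]; cv2.imwrite("pics/s2c.png",cv2.resize(a,None,fx=4,fy=4,interpolation=cv2.INTER_CUBIC))
E
```

```text
t 4.58 p [ 0.5561 -0.2086  0.2441] head 73.09 shift [ 7.666 -1.914  0.084] yaw -2.991
[ 0.15879222  0.19571486 -2.92793111] [-0.06254038 -0.04552197  0.03916038] 0.2421440695152 60.3511118888855
top 239 [array([0.521, 0.592]), array([-0.269, -0.137]), array([0.101, 0.297])]
side 880 [array([0.521, 0.591]), array([-0.277, -0.145]), array([0.102, 0.299])]
```

View pics/s2c.png

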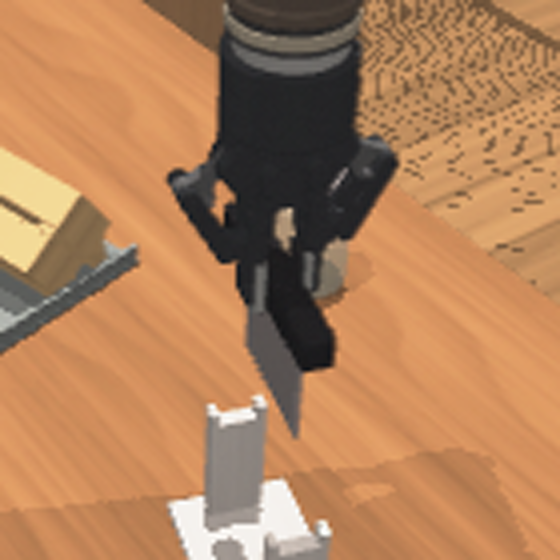

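The scraper is held level and centred in the fingers, clear of the cradle with its blade edge at about (298,435). Moving it over the slot.

Request:
arm_command(
  plan=[
    [[0.9,-0.22,0],-0.4],
    [[1.9,-0.48,0],-0.9],
    [[3.0,-0.75,0],-1.4],
    [[4.1,-1.02,0],-1.8],
    [[5.2,-1.3,0],-2.3],
  ],
)

```text
t: 5.3
eef_pos: [0.5684, 0.0604, 0.2401]
orientation: [-0.001, 0.668, 0.744, -0.002]
ft_force: [1.1, -0.3, -2.0]
gripper_width: 0.245
grip_force: 60.4
```

```bash
python3 -c "
from mv import *
to([.5755,.185,.19],103)"
```

```text
t 5.3 p [0.5684 0.0604 0.2401] head 96.23 shift [2.461 0.415 1.001] yaw -0.677
```

Request:
arm_command(
  plan=[
    [[0.8,0.15,0.2],-0.3],
    [[1.5,0.28,0.5],-0.68],
    [[2.1,0.38,0.8],-0.68],
    [[2.4,0.41,1.0],-0.68],
    [[2.4,0.41,1.0],-0.68],
  ],
)

```text
t: 5.92
eef_pos: [0.5761, 0.1804, 0.1899]
orientation: [-0.001, 0.623, 0.782, -0.002]
ft_force: [-0.1, -0.3, -2.0]
gripper_width: 0.249
grip_force: 60.2
```

Request:
arm_command(
  plan=[
    [[0,0,0],0],
    [[0,0,0],0],
    [[0,0,0],0],
  ],
)

```text
t: 6.3
eef_pos: [0.5786, 0.1796, 0.193]
orientation: [0.0, 0.624, 0.782, 0.0]
ft_force: [-0.4, 0.1, -3.0]
gripper_width: 0.241
grip_force: 60.2
```

```bash
python3 - <<'E'
from mv import *
to([.5755,.185,.16],103)
from plant import optics; import cv2
out=[]
for n,(x,y) in dict(side=(220,110),top=(215,160)).items():
    c=optics.read_camera(n); np.savez(n+"3.npz",**c)
    a=c["frame"][y:y+120,x:x+110,::-1]; out.append(cv2.resize(a,None,fx=3.6,fy=4.5,interpolation=cv2.INTER_CUBIC))
cv2.imwrite("pics/st3.png",np.hstack(out))
E
```

```text
t 6.3 p [0.5786 0.1796 0.193 ] head 102.8 shift [ 0.12  -0.036  0.66 ] yaw -0.02
```

View pics/st3.png

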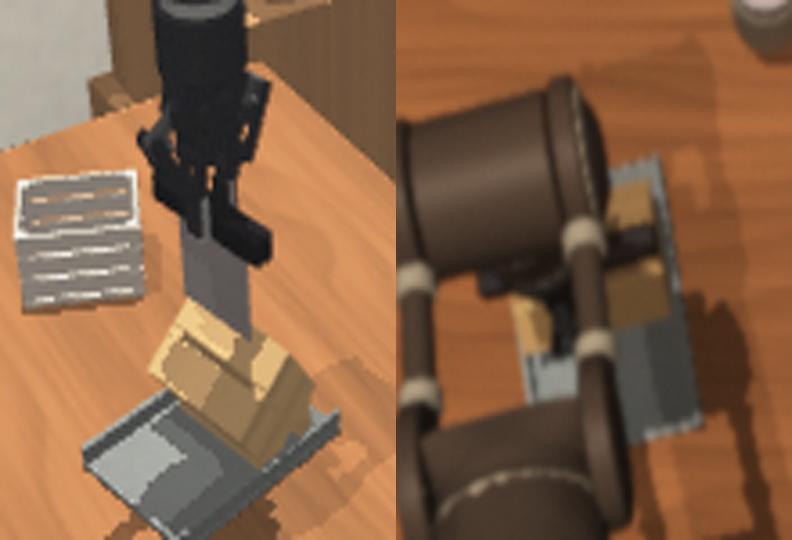

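Side view: the blade (lower edge (190,300)–(250,338)) hangs parallel above the slot, with clear space below. Lowering to the face.

Request:
arm_command(
  plan=[
    [[0.1,-0.03,0.2],0],
    [[0.12,-0.04,0.4],0],
    [[0.12,-0.04,0.6],0],
    [[0.12,-0.04,0.65],0],
    [[0.12,-0.04,0.65],0],
  ],
)

```text
t: 7.02
eef_pos: [0.5746, 0.1857, 0.1593]
orientation: [-0.0, 0.623, 0.782, -0.0]
ft_force: [1.1, -0.9, -1.5]
gripper_width: 0.247
grip_force: 60.3
```

Request:
arm_command(
  plan=[
    [[0,0,0.05],0],
    [[0,0,0.1],0],
    [[0,0,0.15],0],
    [[0,0,0.2],0],
    [[0,0,0.2],0],
  ],
)

```text
t: 7.65
eef_pos: [0.5746, 0.1857, 0.1495]
orientation: [-0.0, 0.623, 0.782, -0.0]
ft_force: [-0.8, -0.2, -2.4]
gripper_width: 0.242
grip_force: 60.4
```

```bash
python3 -c "
from mv import *
to([.5755,.185,.15],103); s,_=st(); print(s['ft_force'])"
```

```text
t 7.65 p [0.5746 0.1857 0.1495] head 102.87 shift [-0.019  0.014 -0.01 ] yaw -0.013
[-0.84526626 -0.20824846 -2.36259136]
```

Request:
arm_command(
  plan=[
    [[0,0,0.04],0],
    [[0,0,0.08],0],
    [[0,0,0.08],0],
  ],
)

```text
t: 8.02
eef_pos: [0.5752, 0.186, 0.1489]
orientation: [0.0, 0.623, 0.782, 0.0]
ft_force: [-3.9, 0.0, 9.5]
gripper_width: 0.247
grip_force: 62.1
```

Request:
arm_command(
  plan=[
    [[0,0,0.04],0],
    [[0,0,0.08],0],
    [[0,0,0.08],0],
  ],
)

```text
t: 8.4
eef_pos: [0.577, 0.1864, 0.1457]
orientation: [0.002, 0.623, 0.782, 0.002]
ft_force: [-3.1, -0.2, 11.8]
gripper_width: 0.246
grip_force: 62.3
```

Request:
arm_command(
  plan=[
    [[0,0,0.04],0],
    [[0,0,0.08],0],
    [[0,0,0.08],0],
  ],
)

```text
t: 8.78
eef_pos: [0.5774, 0.1864, 0.1454]
orientation: [0.002, 0.623, 0.782, 0.002]
ft_force: [-8.4, -2.0, 26.4]
gripper_width: 0.245
grip_force: 64.5
```

The tool moved +x and down (down the slot's axis), so the edge is in the mouth. Now I'll ease the grip and swing the handle towards tray -x about the trapped edge.

Request:
arm_command(
  plan=[
    [[0,0,-0.03],0],
    [[0,0,-0.03],0],
    [[0,-0.1,-0.03],0],
    [[0,-0.2,-0.02],0],
    [[0,-0.3,0.0],0],
  ],
  newtons=20,
)

```text
t: 9.4
eef_pos: [0.5735, 0.1857, 0.1456]
orientation: [0.01, 0.623, 0.782, 0.013]
ft_force: [14.5, 3.8, 6.5]
gripper_width: 0.248
grip_force: 61.9
```

```bash
python3 - <<'E'
from mv import *
to([.5755,.185,.15],103); s,_=st(); print(s['ft_force'],s['moment'])
E
```

```text
t 9.4 p [0.5735 0.1857 0.1456] head 102.92 shift [-0.022  0.039 -0.086] yaw -0.008
[14.52609491  3.79747441  6.51313965] [ 0.87290218 -3.59239212  0.19788702]
```

Request:
arm_command(
  plan=[
    [[0,0,0],0],
    [[0,0,0],0],
    [[0,0,0],0],
  ],
  gripper=-1,
  newtons=20,
)

```text
t: 9.78
eef_pos: [0.5737, 0.1857, 0.1456]
orientation: [0.01, 0.623, 0.782, 0.013]
ft_force: [13.0, 3.0, 6.5]
gripper_width: 0.244
grip_force: 61.9
```

Request:
arm_command(
  plan=[
    [[0,0.1,0],0],
    [[0,0.2,0],0],
  ],
  gripper=-0.45,
  newtons=20,
)

```text
t: 10.02
eef_pos: [0.5715, 0.1851, 0.1402]
orientation: [0.001, 0.623, 0.782, 0.001]
ft_force: [-3.2, -0.6, 2.5]
gripper_width: 0.273
grip_force: 1.8
```

```bash
python3 - <<'E'
from mv import *
to([.5755,.185,.15],103); s,_=st(); print(s['ft_force'],s['moment'],s["gripper_width"],s["grip_force"])
E
```

```text
t 10.03 p [0.5715 0.1851 0.1402] head 102.87 shift [-0.019  0.079 -0.195] yaw -0.013
[-3.20930163 -0.62261875  2.53421233] [-0.04761978  0.23845431 -0.02158902] 0.2733494564528046 1.8339680222561583
```

Request:
arm_command(
  plan=[
    [[0,0,-0.1],0],
    [[0,0,-0.12],0],
    [[0,-0.1,-0.12],0],
    [[0,-0.2,-0.12],0],
    [[0,-0.3,-0.1],0],
  ],
  gripper=-0.38,
)

```text
t: 10.65
eef_pos: [0.5562, 0.1815, 0.1428]
orientation: [0.001, 0.623, 0.782, 0.001]
ft_force: [4.4, 2.4, -2.1]
gripper_width: 0.312
grip_force: 11.2
```

```bash
cat >look.py <<'E'
from mv import *
import sys
from plant import optics; import cv2
to([.5755,.185,.15],103); s,_=st(); print(s['ft_force'],s['moment'],s["gripper_width"],s["grip_force"])
c=optics.read_camera("side"); cv2.imwrite(sys.argv[1],cv2.resize(c["frame"][120:235,225:335,::-1],None,fx=5,fy=5,interpolation=cv2.INTER_CUBIC))
E
python3 look.py pics/s4.png
```

```text
t 10.65 p [0.5562 0.1815 0.1428] head 102.87 shift [-0.018  0.393 -0.143] yaw -0.013
[ 4.38401943  2.35218635 -2.14066442] [ 0.17031829 -1.03915389 -0.01888542] 0.3124099406220117 11.197723299264908
```

View pics/s4.png

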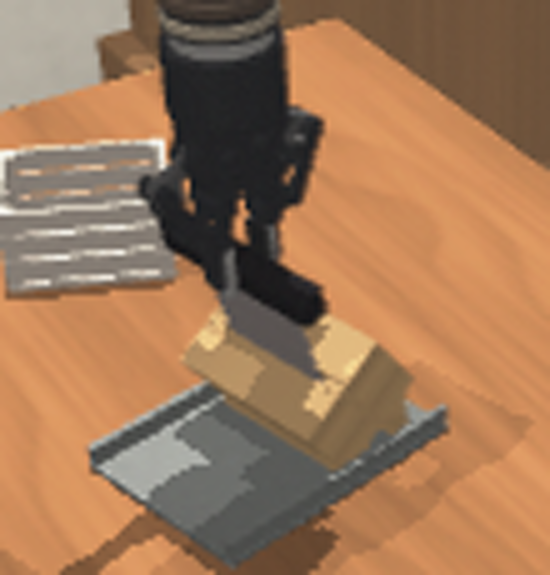

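The blade edge sits in the slot ((225,300)–(320,375)), and the handle is leaning the right way, roughly 14°. Opening slightly and carrying on tilting.

Request:
arm_command(
  plan=[
    [[0,-0.1,0.03],0],
    [[0,-0.2,0.06],0],
    [[0,-0.3,0.11],0],
    [[0,-0.4,0.16],0],
    [[0,-0.5,0.2],0],
  ],
  gripper=-0.32,
)

```text
t: 11.32
eef_pos: [0.5304, 0.1757, 0.1326]
orientation: [-0.0, 0.623, 0.782, -0.0]
ft_force: [0.7, 0.4, -0.5]
gripper_width: 0.341
grip_force: 0.0
```

```bash
python3 look.py pics/s5.png
```

```text
t 11.32 p [0.5304 0.1757 0.1326] head 102.87 shift [-0.019  0.921 -0.349] yaw -0.013
[ 0.66154132  0.44942137 -0.47788929] [-0.0180275   0.00417422  0.00857057] 0.3409567996579781 0.0
```

View pics/s5.png

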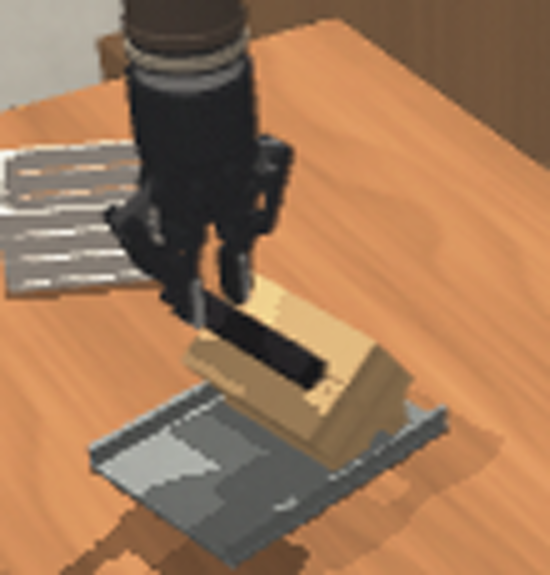

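The scraper slipped out of the loosened fingers and slid in on its own: the handle is at (205,310)–(325,375), close to the face, and the fingertips are above it. That breaks "keep hold all the way in". To mend it, I'll grip the tilted handle, draw it back up the slot and reinsert it while holding. First I'll measure where the handle is.

Request:
arm_command(
  plan=[
    [[0,0,-0.4],0],
    [[0,0,-0.9],0],
    [[0,0,-1.0],0],
  ],
  gripper=0.05,
)

```text
t: 11.75
eef_pos: [0.5324, 0.1761, 0.1847]
orientation: [0.001, 0.623, 0.782, 0.002]
ft_force: [0.7, -0.4, 0.4]
gripper_width: 0.525
grip_force: 0.0
```

```bash
python3 - <<'E'
from mv import *
from h import cloud
import cv2
from plant import optics
c=optics.read_camera("side"); p=cloud(c); f=c["frame"].astype(int)
m=(c["z_map"]>0)&(np.hypot(p[...,0]-.556,p[...,1]-.18)<.1)&(p[...,2]>.085)&(p[...,2]<.14)&(f.max(-1)<60)
k,l,sts,_=cv2.connectedComponentsWithStats(m.astype(np.uint8)); i=1+sts[1:,4].argmax(); q=p[l==i]
print(sts[i],q.mean(0),cv2.minAreaRect(q[:,:2].astype(np.float32)*1000),np.percentile(q[:,2],[2,25,50,75,98]))
T=np.array([[np.cos(.227),np.sin(.227)],[-np.sin(.227),np.cos(.227)]]); t=(q[:,:2]-[.5765,.185])@T.T
print("tray-frame rel mouth x,y pct",np.percentile(t,[2,50,98],axis=0))
# plane fits: bin by tray x
for a in np.arange(-.05,.02,.005):
    s=(t[:,0]>a)&(t[:,0]<a+.005)
    if s.sum()>5: print(round(a,3),s.sum(),np.median(q[s,2]).round(4))
to([.5558,.180,.095],103)
cv2.imwrite("pics/s6.png",cv2.resize(c["frame"][120:235,225:335,::-1],None,fx=5,fy=5,interpolation=cv2.INTER_CUBIC))
E
```

```text
[257 175  32  23 210] [0.54500355 0.16869997 0.11360315] ((543.7369384765625, 176.57115173339844), (20.266620635986328, 138.6454620361328), 14.479768753051758) [0.10337011 0.11029098 0.11381471 0.11721707 0.12122936]
tray-frame rel mouth x,y pct [[-0.04214805 -0.06878237]
 [-0.0345729  -0.00988686]
 [-0.02549825  0.06263931]]
-0.045 26 0.1095
-0.04 73 0.1117
-0.035 69 0.116
-0.03 38 0.1188
t 11.8 p [0.532  0.176  0.1844] head 102.87 shift [-0.029  0.476  1.789] yaw -0.013
```

View pics/s6.png

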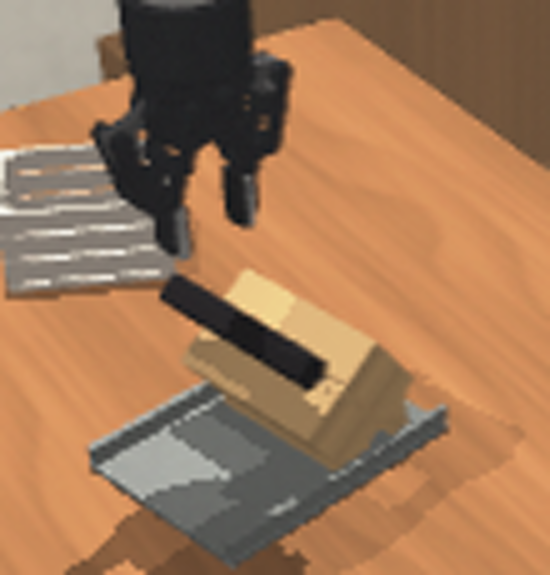

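The handle lies tilted in the slot ((165,290)–(325,375)), apparently home and square to the block. The open fingers are clear above it. Lowering them around it and gripping.

Request:
arm_command(
  plan=[
    [[-0.03,0.3,0.3],0],
    [[-0.03,0.42,0.8],0],
    [[-0.03,0.42,1.3],0],
    [[-0.03,0.42,1.7],0],
    [[-0.03,0.42,1.87],0],
  ],
)

```text
t: 12.42
eef_pos: [0.5501, 0.1786, 0.087]
orientation: [-0.001, 0.623, 0.782, -0.001]
ft_force: [0.7, -0.1, -1.0]
gripper_width: 0.523
grip_force: 0.0
```

Request:
arm_command(
  plan=[
    [[0,0,0],0],
    [[0,0,0],0],
    [[0,0,0],0],
    [[0,0,0],0],
  ],
  gripper=-1,
  newtons=30,
)

```text
t: 12.92
eef_pos: [0.5517, 0.179, 0.0896]
orientation: [0.0, 0.623, 0.782, 0.0]
ft_force: [-0.7, 0.1, -2.6]
gripper_width: 0.351
grip_force: 30.1
```

```bash
python3 - <<'E'
from mv import *
to([.553,.179,.09],103); s,_=st(); print(s['ft_force'],s['moment'],s["gripper_width"],s["grip_force"])
E
```

```text
t 12.93 p [0.5517 0.179  0.0896] head 102.87 shift [-0.005  0.026 -0.008] yaw -0.013
[-0.70387656  0.12095856 -2.6117323 ] [-0.01303717  0.07984136  0.00649242] 0.35057275973446134 30.064541660249233
```

Firm 30 N grip on the tilted handle. Now drawing it about 25 mm back up the slot axis.

Request:
arm_command(
  plan=[
    [[0,-0.06,-0.08],0],
    [[0,-0.12,-0.17],0],
    [[0,-0.18,-0.25],0],
    [[0,-0.24,-0.34],0],
    [[0,-0.29,-0.41],0],
  ],
)

```text
t: 13.55
eef_pos: [0.5374, 0.1757, 0.1102]
orientation: [0.0, 0.623, 0.782, 0.0]
ft_force: [0.5, 1.0, -2.4]
gripper_width: 0.352
grip_force: 30.1
```

```bash
cat > hm.py <<'E'
from mv import *
from h import cloud
import cv2
from plant import optics
s,_=st(); print(s['eef_pos'],s['ft_force'],s['moment'],s["gripper_width"],s["grip_force"])
c=optics.read_camera("side"); p=cloud(c); f=c["frame"].astype(int)
T=np.array([[np.cos(.227),np.sin(.227)],[-np.sin(.227),np.cos(.227)]]); t=(p[...,:2]-[.5765,.185])@T.T
# near (-y) handle end, clear of fingers
m=(c["z_map"]>0)&(f.max(-1)<60)&(t[...,1]<-.03)&(t[...,1]>-.09)&(abs(t[...,0]+.03)<.05)&(p[...,2]>.08)&(p[...,2]<.18)
q=p[m]; a=t[m]; k=np.polyfit(a[:,0],q[:,2],1)
print("n",m.sum(),"x,z med",np.median(a[:,0]),np.median(q[:,2]),"slope deg",np.degrees(np.arctan(k[0])),"ymin",a[:,1].min())
E
python3 hm.py
```

```text
[0.53741163 0.17573571 0.11023719] [ 0.48489501  0.99948658 -2.44260619] [-0.08126071  0.01566592  0.00701293] 0.352419985124112 30.10513126733713
n 85 x,z med -0.047724117716962104 0.13486385075074836 slope deg 3.702576517558618 ymin -0.06984011358835994
```

The handle rose about 25 mm with the fingers, and the unchanged finger width means the tilt is unchanged. Sliding it home while held.

Request:
arm_command(
  plan=[
    [[0,0.06,0.08],0],
    [[0,0.12,0.17],0],
    [[0,0.18,0.25],0],
    [[0,0.24,0.34],0],
    [[0,0.29,0.41],0],
  ],
)

```text
t: 14.22
eef_pos: [0.5518, 0.179, 0.0887]
orientation: [-0.0, 0.623, 0.782, -0.0]
ft_force: [0.4, -0.2, -3.3]
gripper_width: 0.353
grip_force: 30.1
```

Request:
arm_command(
  plan=[
    [[0,0.02,0.03],0],
    [[0,0.04,0.06],0],
    [[0,0.04,0.06],0],
  ],
)

```text
t: 14.6
eef_pos: [0.5519, 0.179, 0.0884]
orientation: [-0.001, 0.623, 0.782, -0.002]
ft_force: [-9.2, -3.1, 12.4]
gripper_width: 0.354
grip_force: 33.6
```

```bash
python3 hm.py
```

```text
[0.55194306 0.17895008 0.08835334] [-9.16136339 -3.10992709 12.4029249 ] [-0.41069749  1.25977716  0.0230222 ] 0.35398095959859843 33.57664431561716
n 81 x,z med -0.033749887972119585 0.11384878323087588 slope deg 10.967878970001243 ymin -0.0703162196900896
```

It is bottomed: about 16 N reaction straight along the slot axis, at the same depth as before, still gripped. I'll relax the push, let go and retreat straight up.

Request:
arm_command(
  plan=[
    [[0,-0.04,-0.06],0],
    [[0,-0.04,-0.06],0],
  ],
)

```text
t: 14.9
eef_pos: [0.5518, 0.179, 0.0893]
orientation: [0.0, 0.623, 0.782, 0.0]
ft_force: [0.0, 0.8, -2.5]
gripper_width: 0.352
grip_force: 30.2
```

Request:
arm_command(
  plan=[
    [[0,0,0],0],
    [[0,0,0],0],
    [[0,0,0],0],
    [[0,0,0],0],
  ],
  gripper=0.05,
)

```text
t: 15.4
eef_pos: [0.5519, 0.179, 0.0893]
orientation: [0.0, 0.623, 0.782, 0.0]
ft_force: [-0.9, -0.4, -0.2]
gripper_width: 0.521
grip_force: 0.0
```

Request:
arm_command(
  plan=[
    [[0,0,-0.3],0],
    [[0,0,-0.8],0],
    [[0,0,-1.5],0],
    [[0,0,-2.3],0],
    [[0,0,-2.8],0],
  ],
)

```text
t: 16.02
eef_pos: [0.553, 0.1793, 0.2331]
orientation: [0.001, 0.623, 0.782, 0.002]
ft_force: [0.3, -0.2, -1.0]
gripper_width: 0.524
grip_force: 0.0
```

```bash
python3 hm.py; python3 look.py pics/s7.png
```

```text
[0.55297572 0.17930061 0.23308215] [ 0.27847559 -0.21923701 -1.01231626] [ 0.01303751 -0.0610973   0.00862404] 0.5244945592967559 0.0
n 80 x,z med -0.0336569214585385 0.11355282352140761 slope deg 6.180789471975833 ymin -0.06932065514923125
t 16.07 p [0.5548 0.1798 0.2365] head 102.88 shift [0.009 0.408 1.734] yaw -0.012
[ 1.77557441 -0.11494066  2.79568692] [ 0.0423278  -0.04655318  0.0331194 ] 0.5269756883781046 0.0
```

View pics/s7.png

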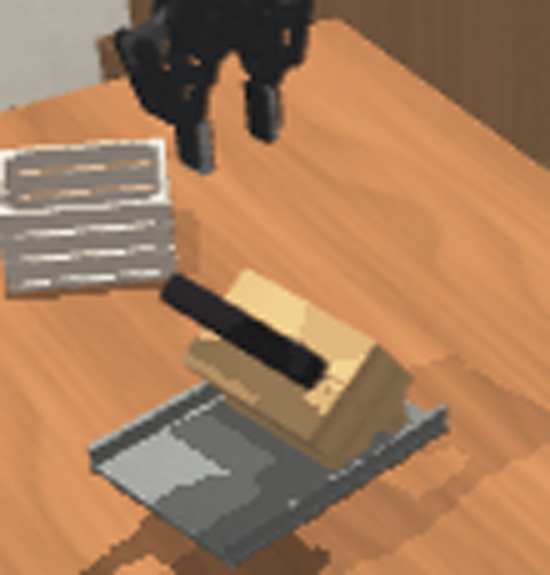

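The scraper rests home in the slot, its handle at (165,290)–(325,375), and the fingers are well clear.

```bash
python3 -c "
from plant import order; print(order.close_job())"
```

```text
the job is handed in; nothing more can be done
None
```

The scraper is fully home in the slot, released and at rest, and the job is handed in; it slid in on its own once while I was tilting it in loosened fingers, so I regripped it, drew it back about 25 mm and slid it home held.

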